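# Test the trip of the bench power unit

## Task

Test the earth-leakage trip on the shoemaker's bench: gently push the test button on top of the power unit that has one until its lever drops, then raise that lever again until it catches and stays up by itself. Let go of everything, and leave the other unit's lever and the things lying about as they are.

Things in the scene. Friction and masses are not known exactly. Their poses are not given: they have to be found in the camera images.
- trip_unit: the power unit to test: grey steel box fixed to the bench, 100 (x) x 120 (y) x 120 mm high. Origin: centre of its underside; z up; its front, with the lever, looks along its own -x, roughly towards the robot. Of the two like boxes only this one has a raised round button on top; the other has a flat black plug there.
- button_axis (a point): point on the flat top of the trip unit (120 mm above the bench) on the vertical axis of the test button, 20 mm behind the box's centre. The button is a grey cap 30 mm across, 12 mm proud of a black collar 42 mm across. Their height differs from start to start: the top of the released cap is anywhere from 16 to 28 mm above this point, so feel for it.
- button (a joint): travel of the test button in m, straight down: 0 released, 0.009 fully down. It springs back; about 2.5 N starts it; with the lever up it takes 6 to 10 N to reach about 0.004, where the lever is let go; more than 30 N spoils it. The value does not tell the height of the cap. The button also dips by itself while the lever is raised past its catch.
- lever (a joint): angle of its lever, rad: about 0.01 on the catch (arm forward, 0.25 above level), grows as it drops, 0.65 fully down (0.40 below level), -0.12 at the upper stop. Spring and weight pull down with 2 to 4 N at the handle, up to 8 N shortly before the catch. It catches only if raised slightly beyond 0 (-0.03 or less; the stop may be touched), then settles there when let go; short of that it falls.
- lever_grip (a point): centre of the handle of that lever, a black bar 44 mm long (along the arm), 16 mm wide (along the unit's y), 18 mm high. It turns about an axle along the unit's y at x = -30 mm, z = 85 mm in the unit's frame, 100 mm from this point. The handle is about 110 mm above the bench when up, 46 mm when dropped, and free on both sides and below.
- plain_unit: the other power unit, same box and the same kind of lever, without a button (flat black plug 4 mm thick on top): not to be operated. Origin: centre of its underside, front along its own -x.
- plain_lever (a joint): angle of the plain unit's lever in rad, as for the other lever; it stays where it is put. Starts at 0 (up) and must stay there.
- shoe_last: wooden shoe last, about 250 x 76 x 93 mm, lying on its sole; origin: underside, near the middle. Bystander.
- hammer: hammer 260 mm long lying on the bench along its own x. Bystander.
- tack_jar: glass jar with a steel lid, 56 mm across, 75 mm high; origin: centre of its underside. Bystander.
- thread_cone: pale thread cone, 68 mm across at the foot, 100 mm high; origin: centre of its underside. Bystander.
Things that resemble listed ones, but are neither listed nor needed, are in the scene too. What is shaped like the trip_unit but green or orange is not meant.

How it is judged:
By the outcome, as a careful person would: the job done as asked, in the order asked, and still so for the second after the job is handed in, with the robot touching nothing.
It also fails if it takes over 61 s, if anything falls off the work surface, if the arm or the gripper's body presses on something with over 40 N, if the wrist force passes 120 N, or if a joint passes its speed limit or range.

## Robot

A 6-joint arm with a two-finger parallel gripper is mounted at the origin on the work surface. World frame = base frame: x ahead of the robot, y to its left, z up, the work surface at z = 0. Lengths are in m, angles in degrees, forces in N, time in s.
With the tool pointing down it reaches from about 0.4 to 0.825 m from the base axis. Payload 7 kg.
Tool frame: the origin (TCP) lies between the finger pads; the fingertips stand 14 mm ahead of it and the grasp point (between the pads) lies 5 mm behind it (env.nose_length is the distance from the TCP to the fingertips, in m); x points along the fingers, y is the direction in which the jaws open and shut, and the axes are right-handed (so a half turn about x gives the same grasp; the last joint's range is limited). The gripper opens to 85 mm and grips with 20 to 120 N. Pads are 22 mm wide; open, the fingers measure 114 mm over their backs; the gripper's body (76 mm by 85 mm) begins 54 mm behind the grasp point. The pads swing forward as they close: fully open they stand 13 mm farther back than shut.
Start: joints at [86.007, 20.546, 0.682, 0, -70.136, -16.507], TCP at [0.236, 0.632, 0.245] pointing down, gripper open.
Joint ranges: [-176.03, 176.03], [-82.01, 121.73], [-58.28, 71.71], [-173.87, 95.51], [-174.79, -0.11], [-173.66, 173.66]. Speed limits (degrees/s): [136.94, 136.94, 172.46, 180, 180, 180].

## Interface

Orientations are given as a 3x3 rotation matrix whose columns are the frame's x, y, z axes.
In Python, from cell import env, capture gives the robot as it stands.
- The arm moves only by the tool step_arm, never from a script. Its argument "deltas" is text: rows parted by semicolons, each of 5 numbers parted by spaces: the opening, from 0 (shut) to 1 (fully open), then the shift along the world's x, y, z in m, then the turn about the world's z in degrees. In form: fingers dx dy dz roll; .... A call has 1 to 8 rows; each row shifts and turns the commanded pose from where the row before left it; what a row does not reach is not made up. A row lasts 1/10 s, in which the tool goes at most 50 mm and 8.59 degrees, less where a joint would pass 70% of its speed; a pose out of reach is approached as far as the arm can. A call with a gripper value outside its range is refused whole. The fingers move at their own pace and stop on an object; the grip force is fixed at half the most. Time passes only in rows, so rows that do not move let the fingers close. It gives the time, the measured TCP pose, the force and the opening at its end, in the units of the state.
- env.get_state(): the state, without advancing time (a new reading comes with each control period).
- capture(name): name is "side" or "top"; returns a dict with "color" (480x640x3 uint8, red, green, blue), "range_z" (480x640 float32, m along the optical axis (not along the pixel's ray), 0 where there is no reading), "vertical_fov" (degrees; the focal length in pixels is half the picture's height over the tangent of half this angle, whatever the lens; pixels are square), "cx", "cy" (the principal point, pixels), "D" ([k1, k2, p1, p2, k3] as OpenCV has them; the pictures are not rectified), "world_from_camera" (4x4, takes a point from camera to world coordinates). Camera axes: x right, y down, z forward; pixel columns grow to the right and rows downward; lengths in m; the calibration is good to about 2 mm. A picture is of the moment at which its call begins.
- env.close_job(): hands the job in, once; it reports no verdict.
The state is a dict: "time": time; "joint_pos": joint angles; "dq": joint speeds; "joint_torque": joint torques, N m; "tool_pos": TCP position; "eef_rot": TCP orientation; "force": force on the tool from outside, world axes, zero at the start; "ft_torque": the same for the moment, N m; "opening": finger opening in m.
Only numpy, scipy, OpenCV 4.12 (cv2) and the standard library are available. Lean on these libraries where they do the work, as an engineer would, in place of code of your own. Each camera call takes 0.05 s, during which the arm holds its last target. There are 200 camera calls.

## Working session

There is one attempt and no reset: what is moved stays moved. The work goes in short steps, Python scripts to look and compute and a tool call to move; the robot and the scene stay as the last step left them, time stands still between calls to the robot, and variables do not carry over. Pictures are saved under pics/ and viewed, about 8 in all and at most 12, crops included, and the job is handed in when it is done.

Besides the shell and the picture viewer there is one more tool, called as a command line: name --argument value ..., lists and objects as JSON in quotes. step_arm: Moves the arm, as the interface text tells. Its arguments: {"type":"object","properties":{"deltas":{"type":"string"}},"required":["deltas"]}

```bash
mkdir -p pics; ls; cat > h.py <<'E'
import numpy as np, cv2
from cell import env, capture
def K(c):
    f=240/np.tan(np.radians(c["vertical_fov"])/2); return np.array([[f,0,c["cx"]],[0,f,c["cy"]],[0,0,1.]])
def ray(c,uv):
    p=cv2.undistortPoints(np.array(uv,float).reshape(-1,1,2),K(c),np.array(c["D"],float)).reshape(-1,2)
    T=np.array(c["world_from_camera"]); d=np.c_[p,np.ones(len(p))]@T[:3,:3].T
    return T[:3,3],d
def onplane(c,uv,z):
    o,d=ray(c,uv); return o+d*((z-o[2])/d[:,2])[:,None]
def bydepth(c,uv):
    o,d=ray(c,uv); uv=np.array(uv,int).reshape(-1,2); return o+d*c["range_z"][uv[:,1],uv[:,0]][:,None]
def cloud(c):
    v,u=np.mgrid[:480,:640]; return bydepth(c,np.c_[u.ravel(),v.ravel()]).reshape(480,640,3)
E
python3 - <<'E'
from h import *
import pickle
print(env.get_state())
cs={}
for n in("top","side"):
    c=capture(n); cs[n]=c; print(n,np.round(c["world_from_camera"],3).tolist(),c["vertical_fov"],c["D"],(c["range_z"]>0).mean())
    cv2.imwrite(f"pics/{n}0.png",c["color"][:,:,::-1])
pickle.dump(cs,open("c0.pkl","wb"))
E
```

```text
pics
{'time': 0.0, 'joint_pos': array([ 8.60069409e+01,  2.05910333e+01,  6.33605587e-01, -2.12146234e-02,
       -7.01369376e+01, -1.65058665e+01]), 'dq': array([ 0.0055539 ,  0.1368771 ,  0.08444224,  0.0264602 , -0.09832377,
        0.02815659]), 'joint_torque': array([ 3.06609822e-03, -5.83321059e+01,  2.93416983e+01,  6.93668917e+00,
       -5.92956480e-03, -1.75252001e-05]), 'tool_pos': array([0.23624453, 0.63180568, 0.24436349]), 'eef_rot': array([[-4.62078970e-04, -3.50307535e-01, -9.36634623e-01],
       [-1.61871584e-03, -9.36633234e-01,  3.50307814e-01],
       [-9.99998583e-01,  1.67801517e-03, -1.34249835e-04]]), 'force': array([-1.23141703, -0.56724961,  0.06014383]), 'ft_torque': array([ 0.01399772,  0.03698075, -0.00180707]), 'opening': 0.08555668485438843}
top [[0.02, -0.996, 0.092, 0.372], [-1.0, -0.02, -0.009, 0.001], [0.011, -0.092, -0.996, 1.414], [0.0, 0.0, 0.0, 1.0]] 57.374408697318735 [0.03313381 0.         0.         0.         0.        ] 0.9960416666666667
side [[0.985, -0.098, 0.14, 0.307], [-0.17, -0.668, 0.725, -0.906], [0.023, -0.738, -0.675, 0.943], [0.0, 0.0, 0.0, 1.0]] 56.99512787517702 [-0.00936907  0.          0.          0.          0.        ] 0.9958268229166667
```

View pics/top0.png

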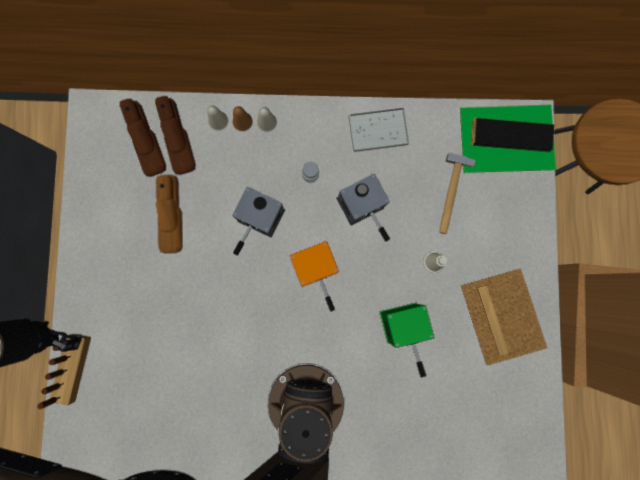

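View pics/side0.png

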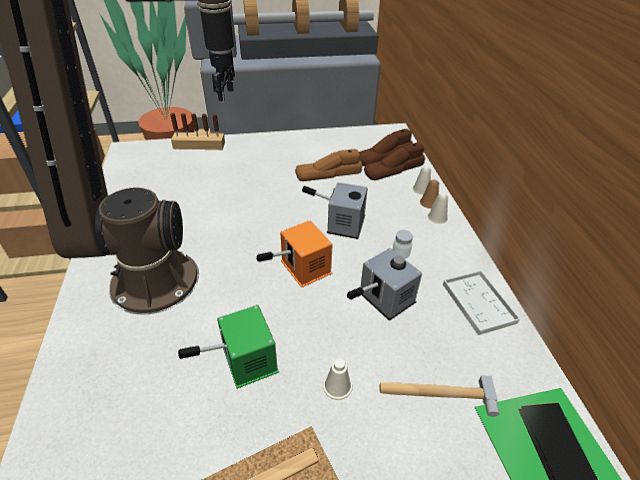

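Candidates in the top view: the grey box with the raised cap at (363,199), the grey box with a flat plug at (258,212), orange at (314,264) and green at (408,325). I choose the one at (363,199). Next I'll measure it and check a close crop.

```bash
python3 - <<'E'
from h import *
import pickle
cs=pickle.load(open("c0.pkl","rb"))
c=cs["top"]; P=cloud(c); z=P[...,2]
for name,(u0,u1,v0,v1) in dict(trip=(325,400,165,250),plain=(225,295,180,260)).items():
    sub=P[v0:v1,u0:u1].reshape(-1,3); col=c["color"][v0:v1,u0:u1].reshape(-1,3).astype(int)
    m=abs(sub[:,2]-.12)<.006
    m&=(col.max(1)>70)
    img=np.zeros((480,640),np.uint8); img[v0:v1,u0:u1]=(m.reshape(v1-v0,u1-u0)*255)
    img=cv2.morphologyEx(img,cv2.MORPH_OPEN,np.ones((3,3)))
    cnt=max(cv2.findContours(img,0,2)[0],key=cv2.contourArea)
    pts=onplane(c,cnt.reshape(-1,2),.12)[:,:2]
    r=cv2.minAreaRect((pts*1000).astype(np.float32)); print(name,r,np.median(sub[m,2]))
    for h0,h1 in((.127,.134),(.134,.16)):
        q=sub[(sub[:,2]>h0)&(sub[:,2]<h1)]; print(' above',h0,len(q),q.mean(0) if len(q) else'',q.max(0) if len(q) else '')
    # handle: black pixels
    d=(col.max(1)<45)&(sub[:,2]>.03)
    img=np.zeros((480,640),np.uint8); img[v0:v1,u0:u1]=d.reshape(v1-v0,u1-u0)*255
    n,l,st,ce=cv2.connectedComponentsWithStats(img)
    for i in range(1,n):
        if st[i,4]>15: print(' black',ce[i],st[i,4],np.median(P[l==i],0).round(4), onplane(c,[ce[i]],.119).round(4))
a=cv2.resize(c["color"][160:260,220:410],None,fx=3,fy=3,interpolation=2)
s=cv2.resize(cs["side"]["color"][170:330,290:440],None,fx=2.0,fy=2.0,interpolation=2)
w=np.zeros((620+10,570,3),np.uint8); w[:300,:570]=a; w[305:625,:300]=s
cv2.imwrite("pics/crop0.png",w[:600,:,::-1])
E
```

```text
trip ((631.8257446289062, -163.014892578125), (101.03083038330078, 118.36122131347656), 28.012250900268555) 0.11992542914230553
 above 0.127 36 [ 0.64323115 -0.15335234  0.13009662] [ 0.66788858 -0.11900316  0.13347278]
 above 0.134 68 [ 0.65077739 -0.15266114  0.13822707] [ 0.66304708 -0.13876057  0.14303678]
 black [360.28125 192.625  ] 32 [ 0.6396 -0.1479  0.1266] [[ 0.6436 -0.1508  0.119 ]]
 black [344.81632653 207.55102041] 49 [ 0.607  -0.1089  0.0743] [[ 0.5974 -0.1051  0.119 ]]
 black [355.3  220.55] 20 [ 0.5655 -0.1411  0.0634] [[ 0.5589 -0.1368  0.119 ]]
 black [383.77192982 233.71929825] 57 [ 0.5206 -0.2226  0.1178] [[ 0.5212 -0.2219  0.119 ]]
plain ((585.3673706054688, 157.56240844726562), (117.28368377685547, 100.51861572265625), 65.62872314453125) 0.12001751494776691
 above 0.127 24 [0.60296766 0.15013647 0.12831129] [0.62169263 0.18329427 0.13144365]
 above 0.134 0  
 black [259.51818182 202.66363636] 110 [0.6054 0.1481 0.1235] [[0.6067 0.1497 0.119 ]]
 black [274.03809524 222.73333333] 105 [0.5524 0.1071 0.0696] [[0.5473 0.1049 0.119 ]]
 black [238.36666667 247.43333333] 60 [0.4714 0.2083 0.1185] [[0.4715 0.208  0.119 ]]
```

View pics/crop0.png

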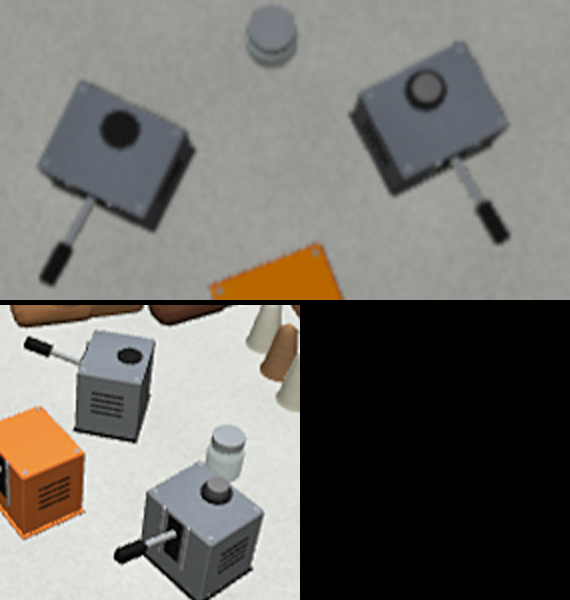

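The crop confirms the choice: the right-hand box has the raised cap and the left one a flat plug. The trip unit is at (0.632, -0.163) with yaw 28°. That predicts the button at (0.6495, -0.1535), measured at (0.651, -0.153), and the handle at (0.520, -0.223), measured at (0.521, -0.223). Now I'll travel over with the fingers shut and turn the jaw axis to the unit's y.

step_arm --deltas "0 0.023 -0.0437 0 -7.3;0 0.023 -0.0437 0 -7.3;0 0.023 -0.0437 0 -7.3;0 0.023 -0.0437 0 -7.3;0 0.023 -0.0437 0 -7.3;0 0.023 -0.0437 0 -7.3;0 0.023 -0.0437 0 -7.3;0 0.023 -0.0437 0 -7.3"

```text
time: 0.9
tool_pos: [0.4207, 0.2807, 0.2453]
eef_rot: [[-0.0, -0.982, -0.188], [0.0, -0.188, 0.982], [-1.0, 0.0, 0.0]]
force: [2.1, 0.4, -0.9]
opening: 0.0003
```

step_arm --deltas "0 0.023 -0.0437 0 -7.3;0 0.023 -0.0437 0 -7.3;0 0.023 -0.0437 0 -7.3;0 0.023 -0.0437 0 -7.3;0 0.023 -0.0437 0 -7.3;0 0.023 -0.0437 0 -7.3;0 0.023 -0.0437 0 -7.3;0 0.023 -0.0437 0 -7.3"

```text
time: 1.7
tool_pos: [0.6049, -0.069, 0.2451]
eef_rot: [[-0.0, -0.674, 0.739], [0.0, 0.739, 0.674], [-1.0, 0.0, -0.0]]
force: [1.3, 0.9, 0.4]
opening: 0.0002
```

step_arm --deltas "0 0.023 -0.0437 0 -7.3;0 0.023 -0.0437 0 -7.3;0 0 0 0 0;0 0 0 0 0"

```text
time: 2.1
tool_pos: [0.6501, -0.1557, 0.2438]
eef_rot: [[-0.002, -0.469, 0.883], [0.0, 0.883, 0.469], [-1.0, 0.001, -0.002]]
force: [0.2, 0.3, -0.4]
opening: 0.0001
```

```bash
python3 -c "
from h import *
s=env.get_state();print(s,env.nose_length)"
```

```text
{'time': 2.1, 'joint_pos': array([ 3.19043994e+00,  2.00704961e+01, -2.15127122e-01, -1.87800497e-02,
       -6.98454039e+01, -6.52118790e+01]), 'dq': array([ 2.12382634, -1.72977654, -1.14430931, -0.12724277,  0.04851555,
        0.33411785]), 'joint_torque': array([-1.45872630e+00, -5.65732563e+01,  2.98798782e+01,  7.10417926e+00,
        1.21557940e-02, -9.18546855e-02]), 'tool_pos': array([ 0.65013271, -0.15574775,  0.24377722]), 'eef_rot': array([[-2.30041661e-03, -4.69039673e-01,  8.83174101e-01],
       [ 1.79952354e-04,  8.83176230e-01,  4.69041272e-01],
       [-9.99997338e-01,  1.23791959e-03, -1.94726848e-03]]), 'force': array([ 0.18117868,  0.34115354, -0.42513523]), 'ft_torque': array([ 0.06440636,  0.01947453, -0.00022952]), 'opening': 0.00013032817608364268} 0.014
```

step_arm --deltas "0 0 0.002 -0.03 0;0 0 0 -0.03 0;0 0 0 -0.016 0;0 0 0 0 0;0 0 0 0 0"

```text
time: 2.6
tool_pos: [0.6505, -0.1515, 0.1701]
eef_rot: [[0.0, -0.473, 0.881], [-0.0, 0.881, 0.473], [-1.0, -0.0, 0.0]]
force: [0.1, -0.8, 0.6]
opening: 0.0
```

step_arm --deltas "0 0 0 -0.002 0;0 0 0 -0.002 0;0 0 0 0 0"

```text
time: 2.9
tool_pos: [0.6505, -0.1522, 0.1658]
eef_rot: [[0.001, -0.471, 0.882], [0.0, 0.882, 0.471], [-1.0, -0.0, 0.001]]
force: [-0.6, 0.6, -0.1]
opening: 0.0001
```

step_arm --deltas "0 0 0 -0.002 0;0 0 0 0 0"

```text
time: 3.1
tool_pos: [0.6503, -0.1524, 0.1632]
eef_rot: [[-0.0, -0.471, 0.882], [0.0, 0.882, 0.471], [-1.0, 0.0, -0.0]]
force: [0.9, 0.2, 0.2]
opening: 0.0002
```

step_arm --deltas "0 0 0 -0.002 0;0 0 0 0 0"

```text
time: 3.3
tool_pos: [0.6502, -0.1524, 0.161]
eef_rot: [[-0.0, -0.471, 0.882], [0.0, 0.882, 0.471], [-1.0, 0.0, -0.0]]
force: [-0.3, 0.1, 0.1]
opening: -0.0001
```

step_arm --deltas "0 0 0 -0.0015 0;0 0 0 0 0"

```text
time: 3.5
tool_pos: [0.6503, -0.1524, 0.1595]
eef_rot: [[-0.0, -0.471, 0.882], [0.0, 0.882, 0.471], [-1.0, 0.0, -0.0]]
force: [-0.3, -0.2, 0.0]
opening: 0.0
```

step_arm --deltas "0 0 0 -0.001 0;0 0 0 0 0"

```text
time: 3.7
tool_pos: [0.6503, -0.1524, 0.1586]
eef_rot: [[-0.0, -0.471, 0.882], [0.0, 0.882, 0.471], [-1.0, 0.0, -0.0]]
force: [0.1, 1.0, -0.3]
opening: -0.0001
```

step_arm --deltas "0 0 0 -0.001 0;0 0 0 0 0"

```text
time: 3.9
tool_pos: [0.6504, -0.1523, 0.1577]
eef_rot: [[-0.0, -0.471, 0.882], [0.0, 0.882, 0.471], [-1.0, 0.0, -0.0]]
force: [0.8, -0.2, 0.3]
opening: 0.0003
```

step_arm --deltas "0 0 0 -0.001 0;0 0 0 0 0"

```text
time: 4.1
tool_pos: [0.6503, -0.1524, 0.1567]
eef_rot: [[-0.0, -0.471, 0.882], [0.0, 0.882, 0.471], [-1.0, 0.0, -0.0]]
force: [-0.5, -0.8, -0.2]
opening: 0.0001
```

step_arm --deltas "0 0 0 -0.001 0;0 0 0 0 0"

```text
time: 4.3
tool_pos: [0.6503, -0.1524, 0.1557]
eef_rot: [[-0.0, -0.471, 0.882], [0.0, 0.882, 0.471], [-1.0, 0.0, -0.0]]
force: [0.5, 0.5, 0.1]
opening: 0.0
```

step_arm --deltas "0 0 0 -0.001 0;0 0 0 0 0"

```text
time: 4.5
tool_pos: [0.6503, -0.1524, 0.1546]
eef_rot: [[-0.0, -0.471, 0.882], [0.0, 0.882, 0.471], [-1.0, 0.0, -0.0]]
force: [-0.6, -0.6, -0.1]
opening: 0.0001
```

step_arm --deltas "0 0 0 -0.001 0;0 0 0 0 0"

```text
time: 4.7
tool_pos: [0.6503, -0.1524, 0.1536]
eef_rot: [[-0.0, -0.471, 0.882], [0.0, 0.882, 0.471], [-1.0, 0.0, -0.0]]
force: [1.0, 0.8, 0.3]
opening: -0.0002
```

step_arm --deltas "0 0 0 -0.001 0;0 0 0 0 0"

```text
time: 4.9
tool_pos: [0.6503, -0.1523, 0.1526]
eef_rot: [[-0.0, -0.471, 0.882], [0.0, 0.882, 0.471], [-1.0, 0.0, -0.0]]
force: [-0.1, -0.4, -0.8]
opening: 0.0
```

step_arm --deltas "0 0 0 -0.001 0;0 0 0 0 0"

```text
time: 5.1
tool_pos: [0.6505, -0.1524, 0.152]
eef_rot: [[0.0, -0.471, 0.882], [-0.0, 0.882, 0.471], [-1.0, -0.0, 0.0]]
force: [-0.1, -0.3, 0.5]
opening: 0.0001
```

step_arm --deltas "0 0 0 -0.001 0;0 0 0 0 0"

```text
time: 5.3
tool_pos: [0.6505, -0.1524, 0.1514]
eef_rot: [[0.001, -0.471, 0.882], [-0.0, 0.882, 0.471], [-1.0, -0.0, 0.0]]
force: [-2.2, -0.3, 5.8]
opening: 0.0005
```

Contact came at TCP z of about 0.152, which puts the cap top near 0.138. I'll press on in small steps.

step_arm --deltas "0 0 0 -0.001 0;0 0 0 0 0"

```text
time: 5.5
tool_pos: [0.6505, -0.1524, 0.1507]
eef_rot: [[0.001, -0.471, 0.882], [-0.0, 0.882, 0.471], [-1.0, -0.001, 0.0]]
force: [-1.3, 0.7, 5.6]
opening: 0.0002
```

step_arm --deltas "0 0 0 -0.001 0;0 0 0 0 0"

```text
time: 5.7
tool_pos: [0.6505, -0.1524, 0.1497]
eef_rot: [[0.001, -0.471, 0.882], [-0.0, 0.882, 0.471], [-1.0, -0.001, 0.001]]
force: [-2.3, 0.8, 6.4]
opening: -0.0001
```

step_arm --deltas "0 0 0 -0.001 0;0 0 0 0 0"

```text
time: 5.9
tool_pos: [0.6505, -0.1524, 0.1488]
eef_rot: [[0.001, -0.471, 0.882], [-0.0, 0.882, 0.471], [-1.0, -0.001, 0.001]]
force: [-2.9, 0.6, 6.5]
opening: -0.0002
```

step_arm --deltas "0 0 0 -0.001 0;0 0 0 0 0"

```text
time: 6.1
tool_pos: [0.6505, -0.1524, 0.1476]
eef_rot: [[0.001, -0.471, 0.882], [-0.0, 0.882, 0.471], [-1.0, -0.001, 0.001]]
force: [-2.3, 0.5, 5.5]
opening: -0.0001
```

```bash
cat > look.py <<'E'
from h import *; import sys
c=capture("side"); n=sys.argv[1]
cv2.imwrite(f"pics/{n}.png",cv2.resize(c["color"][150:350,280:480],None,fx=2.5,fy=2.5,interpolation=2)[:,:,::-1])
P=cloud(c)[230:340,320:440].reshape(-1,3); col=c["color"][230:340,320:440].reshape(-1,3)
L=(P[:,:2]-[.632,-.163])@np.array([[.883,-.469],[.469,.883]])
m=(col.max(1)<50)&(L[:,0]<-.08)&(L[:,0]>-.17)&(abs(L[:,1])<.03)&(P[:,2]>.02)
print("handle px",m.sum(),"local xy",np.median(L[m],0).round(4),"z",np.median(P[m,2]).round(4)); print(env.get_state()["force"].round(1))
E
python3 look.py s1
```

```text
handle px 111 local xy [-0.1267 -0.0075] z 0.1156
[-1.8  1.   5.8]
```

The handle is still up at z 0.116. I'll press a little more.

step_arm --deltas "0 0 0 -0.001 0;0 0 0 0 0"

```text
time: 6.35
tool_pos: [0.6505, -0.1524, 0.1464]
eef_rot: [[0.001, -0.471, 0.882], [-0.0, 0.882, 0.471], [-1.0, -0.0, 0.0]]
force: [-1.0, 0.0, 3.5]
opening: -0.0005
```

```bash
python3 look.py s2
```

```text
handle px 113 local xy [-0.1291 -0.0074] z 0.1134
[-0.9  0.2  4.2]
```

The force fell and the handle is starting to move, so I'll hold and look again.

step_arm --deltas "0 0 0 0 0;0 0 0 0 0;0 0 0 0 0"

```text
time: 6.7
tool_pos: [0.6505, -0.1524, 0.1459]
eef_rot: [[0.0, -0.471, 0.882], [-0.0, 0.882, 0.471], [-1.0, -0.0, 0.0]]
force: [-1.7, -0.2, 2.4]
opening: -0.0
```

```bash
python3 look.py s3
```

```text
handle px 112 local xy [-0.128  -0.0075] z 0.113
[-0.6 -0.2  4.1]
```

View pics/s3.png

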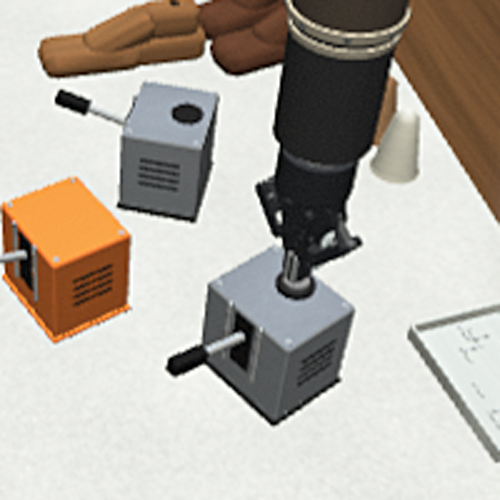

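The picture shows the shut fingers on the cap (crop px 293,285) and the lever still up (handle at crop px 185,360). I'll keep pressing slowly.

step_arm --deltas "0 0 0 -0.001 0;0 0 0 0 0"

```text
time: 6.95
tool_pos: [0.6505, -0.1524, 0.1448]
eef_rot: [[0.0, -0.471, 0.882], [-0.0, 0.882, 0.471], [-1.0, -0.0, 0.0]]
force: [-1.4, 1.0, 6.2]
opening: -0.0
```

```bash
python3 look.py s4
```

```text
handle px 103 local xy [-0.1212 -0.0062] z 0.0529
[-1.8  0.7  6.2]
```

step_arm --deltas "0 0 0 -0.001 0;0 0 0 0 0"

```text
time: 7.2
tool_pos: [0.6505, -0.1524, 0.144]
eef_rot: [[0.0, -0.471, 0.882], [-0.0, 0.882, 0.471], [-1.0, -0.0, 0.0]]
force: [-1.3, 0.3, 6.2]
opening: -0.0
```

```bash
python3 look.py s5
```

```text
handle px 103 local xy [-0.1211 -0.0056] z 0.0524
[-2.1  0.6  5.5]
```

The lever has dropped: handle z is about 0.05. I'll retract upwards, then move above the dropped handle at (0.524, -0.220) with the fingers part open.

step_arm --deltas "0 0 0 0.01 0;0 0 0 0.035 0;0 0 0 0.035 0;0.6 -0.042 -0.0227 0 0;0.6 -0.042 -0.0227 0 0;0.6 -0.042 -0.0227 0 0;0.6 0 0 0 0;0.6 0 0 0 0"

```text
time: 8.05
tool_pos: [0.5236, -0.221, 0.2245]
eef_rot: [[0.001, -0.47, 0.883], [0.0, 0.883, 0.47], [-1.0, -0.0, 0.001]]
force: [1.0, -0.7, -1.4]
opening: 0.051
```

step_arm --deltas "0.6 0 0 -0.04 0;0.6 0 0 -0.04 0;0.6 0 0 0 0;0.6 0 0 0 0"

```text
time: 8.45
tool_pos: [0.5251, -0.2203, 0.1439]
eef_rot: [[-0.002, -0.472, 0.882], [-0.001, 0.882, 0.472], [-1.0, 0.0, -0.002]]
force: [0.6, 0.3, 1.4]
opening: 0.0515
```

```bash
python3 look.py s6; python3 - <<'E'
from h import *
c=capture("top"); P=cloud(c); 
v,u=np.mgrid[:480,:640]; L=(P[...,:2]-[.632,-.163])@np.array([[.883,-.469],[.469,.883]])
m=(c["color"].max(2)<50)&(L[...,0]<-.09)&(L[...,0]>-.16)&(abs(L[...,1])<.03)&(P[...,2]>.02)&(P[...,2]<.075)
print("top handle",m.sum(),np.median(L[m],0) if m.any() else '',np.median(P[m],0) if m.any() else '')
E
```

```text
handle px 812 local xy [-0.1457 -0.0098] z 0.2619
[-0.3  0.2  0.7]
top handle 5 [-0.13758056  0.00290058] [ 0.5095237  -0.22500197  0.04759126]
```

View pics/s6.png

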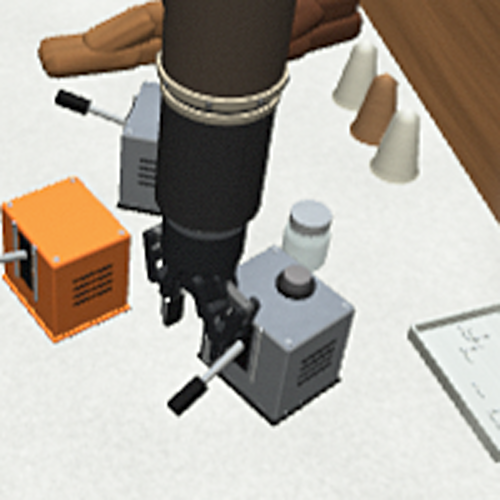

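The button is free again (crop px 293,280), the handle is down at (188,393), and the open fingers stand above it. Next I'll descend and straddle it.

step_arm --deltas "0.6 0 0 -0.035 0;0.6 0 0 -0.034 0;0.6 0 0 -0.024 0;0.6 0 0 -0.01 0;0.6 0 0 0 0;0.6 0 0 0 0"

```text
time: 9.15
tool_pos: [0.5258, -0.2206, 0.0425]
eef_rot: [[0.002, -0.471, 0.882], [-0.001, 0.882, 0.471], [-1.0, -0.002, 0.002]]
force: [-0.3, -0.1, 0.1]
opening: 0.0512
```

step_arm --deltas "0 0 0 0 0;0 0 0 0 0;0 0 0 0 0;0 0 0 0 0;0 0 0 0 0"

```text
time: 9.65
tool_pos: [0.5256, -0.2212, 0.0422]
eef_rot: [[0.003, -0.472, 0.882], [-0.001, 0.882, 0.472], [-1.0, -0.002, 0.002]]
force: [0.5, -5.5, 6.5]
opening: 0.0151
```

```bash
python3 look.py s7
```

```text
handle px 1152 local xy [-0.1577 -0.012 ] z 0.2286
[ 1.  -4.6  5.7]
```

View pics/s7.png

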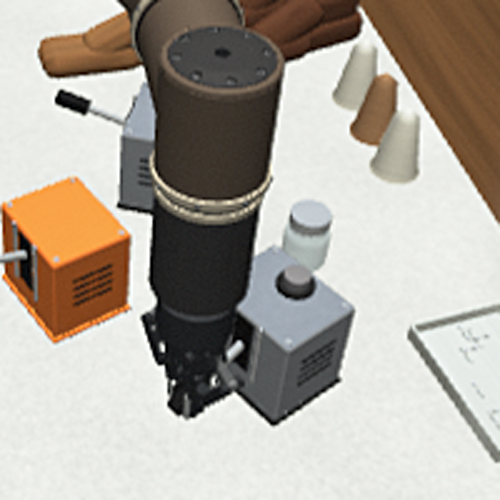

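The grip closed at 15 mm on the 16 mm bar. Now I'll raise it along the arc about the axle.

step_arm --deltas "0 -0.0026 -0.0014 0.0095 0;0 -0.0026 -0.0014 0.0095 0;0 -0.0009 -0.0005 0.01 0;0 -0.0009 -0.0005 0.01 0;0 0.0007 0.0003 0.0085 0;0 0.0007 0.0003 0.0085 0;0 0 0 0 0;0 0 0 0 0"

```text
time: 10.5
tool_pos: [0.5202, -0.2241, 0.097]
eef_rot: [[0.003, -0.471, 0.882], [-0.001, 0.882, 0.471], [-1.0, -0.002, 0.002]]
force: [5.2, -6.0, -6.5]
opening: 0.0148
```

step_arm --deltas "0 0.0007 0.0004 0.004 0;0 0.0007 0.0004 0.0038 0;0 0 0 0 0;0 0 0 0 0"

```text
time: 10.9
tool_pos: [0.5216, -0.2233, 0.1049]
eef_rot: [[0.002, -0.472, 0.882], [-0.001, 0.882, 0.472], [-1.0, -0.002, 0.002]]
force: [6.4, -4.6, -3.7]
opening: 0.0145
```

step_arm --deltas "0 0.001 0.0006 0.004 0;0 0 0 0 0;0 0 0 0 0"

```text
time: 11.2
tool_pos: [0.5226, -0.2228, 0.1089]
eef_rot: [[0.002, -0.472, 0.882], [-0.001, 0.882, 0.472], [-1.0, -0.002, 0.002]]
force: [5.5, -5.0, -4.8]
opening: 0.0151
```

step_arm --deltas "0 0.001 0.0006 0.003 0;0 0 0 0 0;0 0 0 0 0"

```text
time: 11.5
tool_pos: [0.5233, -0.2223, 0.1115]
eef_rot: [[0.002, -0.471, 0.882], [-0.001, 0.882, 0.471], [-1.0, -0.002, 0.001]]
force: [5.6, -6.9, -6.7]
opening: 0.0151
```

step_arm --deltas "0 0.0006 0.0003 0.0015 0;0 0 0 0 0;0 0 0 0 0"

```text
time: 11.8
tool_pos: [0.5237, -0.2221, 0.1129]
eef_rot: [[0.001, -0.471, 0.882], [-0.001, 0.882, 0.471], [-1.0, -0.002, 0.001]]
force: [7.2, -8.1, -8.0]
opening: 0.015
```

step_arm --deltas "0 0.0006 0.0003 0.0015 0;0 0 0 0 0;0 0 0 0 0"

```text
time: 12.1
tool_pos: [0.5241, -0.2219, 0.1142]
eef_rot: [[0.001, -0.471, 0.882], [-0.001, 0.882, 0.471], [-1.0, -0.001, 0.0]]
force: [5.9, -9.2, -8.4]
opening: 0.0151
```

step_arm --deltas "0 0.0004 0.0002 0.001 0;0 0 0 0 0;0 0 0 0 0"

```text
time: 12.4
tool_pos: [0.5245, -0.2217, 0.1152]
eef_rot: [[0.001, -0.471, 0.882], [-0.001, 0.882, 0.471], [-1.0, -0.001, 0.0]]
force: [5.5, -8.9, -8.7]
opening: 0.015
```

```bash
python3 look.py s8
```

```text
handle px 970 local xy [-0.1539 -0.0136] z 0.2477
[ 5.7 -7.6 -8.5]
```

View pics/s8.png

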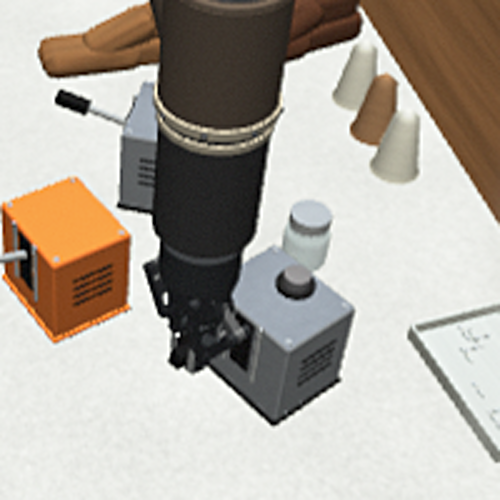

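step_arm --deltas "0 0.0004 0.0002 0.001 0;0 0 0 0 0;0 0 0 0 0"

```text
time: 12.75
tool_pos: [0.5247, -0.2215, 0.1161]
eef_rot: [[0.001, -0.471, 0.882], [-0.001, 0.882, 0.471], [-1.0, -0.001, -0.0]]
force: [6.4, -9.2, -9.7]
opening: 0.0145
```

step_arm --deltas "0.6 0 0 0 0;0.6 0 0 0 0;0.6 0 0 0 0;0.6 0 0 0 0"

```text
time: 13.15
tool_pos: [0.5241, -0.2205, 0.1167]
eef_rot: [[0.0, -0.471, 0.882], [0.0, 0.882, 0.471], [-1.0, 0.0, 0.0]]
force: [-0.6, -0.2, 0.3]
opening: 0.0509
```

step_arm --deltas "0.6 0 0 0.03 0;0.6 0 0 0.04 0;0.6 0 0 0.04 0;0.6 -0.04 0 0 0;0.6 -0.04 0 0 0;0.6 -0.04 0 0 0;0.6 0 0 0 0"

```text
time: 13.85
tool_pos: [0.3999, -0.2203, 0.227]
eef_rot: [[0.0, -0.47, 0.883], [0.001, 0.883, 0.47], [-1.0, 0.001, 0.001]]
force: [0.5, 0.5, 0.0]
opening: 0.0513
```

```bash
python3 look.py s9; python3 - <<'E'
from h import *; import pickle
c=capture("top"); P=cloud(c); c0=pickle.load(open("c0.pkl","rb"))["top"]
for n,o,y in(("trip",[.632,-.163],28),("plain",[.5854,.1576],-24.4)):
    a=np.radians(y); R=np.array([[np.cos(a),-np.sin(a)],[np.sin(a),np.cos(a)]])
    for k in(c0,c):
        Q=cloud(k); L=(Q[...,:2]-o)@R
        m=(k["color"].max(2)<50)&(L[...,0]<-.09)&(L[...,0]>-.16)&(abs(L[...,1])<.03)&(Q[...,2]>.02)&(Q[...,2]<.15)
        print(n,m.sum(),np.median(L[m],0).round(4) if m.any() else '',np.median(Q[m][:,2]) if m.any() else '')
cv2.imwrite("pics/top9.png",c["color"][:,:,::-1])
E
```

```text
handle px 111 local xy [-0.1279 -0.0077] z 0.1151
[ 0.5 -0.  -0.1]
trip 60 [-0.1258 -0.0005] 0.11775254409501945
trip 60 [-0.1265  0.    ] 0.11777056836580824
plain 64 [-0.1252 -0.0011] 0.11849215557197057
plain 60 [-0.1245 -0.0012] 0.11879874881714103
```

View pics/s9.png

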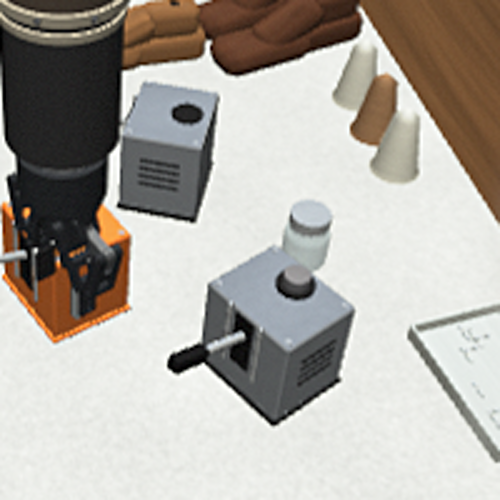

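The lever is up at crop px (190,358) and the button is released. Handle heights of both units match the start within about 0.3 mm. I'll wait a second, recheck and hand in.

step_arm --deltas "0.6 0 0 0 0;0.6 0 0 0 0;0.6 0 0 0 0;0.6 0 0 0 0;0.6 0 0 0 0;0.6 0 0 0 0;0.6 0 0 0 0;0.6 0 0 0 0"

```text
time: 14.75
tool_pos: [0.4042, -0.2207, 0.2266]
eef_rot: [[0.0, -0.471, 0.882], [0.0, 0.882, 0.471], [-1.0, 0.0, 0.0]]
force: [-0.4, 0.6, 0.2]
opening: 0.0513
```

```bash
python3 look.py s10; python3 -c "
from h import *; print(env.get_state()['force'].round(1)); print(env.close_job())"
```

```text
handle px 112 local xy [-0.1273 -0.0074] z 0.1156
[ 0.6 -0.1  0. ]
[ 0.6 -0.1  0. ]
the job is handed in; nothing more can be done
None
```

I tested the trip and handed the job in at about 15 s. I pressed the grey unit's test button with shut fingers, at about 6.5 N at most in the readings, until its lever dropped. I then gripped the handle, raised it along its arc past the catch, let go and backed away.

**Last checks:**
- **Trip lever:** it stays up by itself about 1.6 s after release. The handle height is 0.1156 m in the side view, the same as before the drop; the top view, taken just after release, reads 0.1178 m against 0.1178 m at the start.
- **Plain unit:** its lever is unchanged, at 0.1188 m against 0.1185 m at the start, which is within measurement noise.
- **Robot:** the wrist force reads about zero and the arm touches nothing.
- **Bystanders:** I did not measure these one by one. The arm never went near them, and those visible in the last side view stand where they did.

**One oddity:** the button force fell before the lever dropped. It needed about 2 mm more pressing than I expected, so the cap travel at the trip was about 6 to 7 mm by tool position rather than 4 mm. No check failed.

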